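# Snap the blank cover onto the bench terminal box

## Task

Close the open terminal box on the workbench: pick up its loose blank cover by the rib, set it level over the box with its end notches at the two snap hooks, and press it straight down until both hooks have clicked over it and it lies fully home. Press by feel: never put more than about 3 kg (30 N) of push on the box. Let go at the end and leave the wood offcut and the pliers near by lying where they are.

Things in the scene. Friction and masses are not known exactly. Their poses are not given: they have to be found in the camera images.
- box: grey terminal box fixed to the bench: foot 92x130x6 mm (x, y), on it a hollow frame 84x100 mm, open on top. The fitter set the frame's height differently each time and it is not measured: its flat top rim, with a black rubber seal on which the cover seats, is 38 to 54 mm above the bench. A snap hook stands at each short end (+y, -y), rising with the frame. Origin: centre of the foot's underside, z up
- cover: loose flat grey plastic cover, about 70 g. Plate 84x114x6 mm (x, y, z) with a notch 20 mm wide, 7 mm deep in the middle of each short end (+y, -y), in which the hooks will stand. Grip rib on top, in the middle: 14 mm wide (x), 50 mm long (y), its top 35 mm above the underside. Fits either way round. Origin: centre of the plate's underside, z up
- hook_foot_a (a point): point on the foot plate under the hook at the box's +y end, 53.5 mm from the centre. Hook: 14 mm wide (x), inner face 51.5 mm from the box's centre; its barb reaches in to 45.5 mm, barb underside 7.5 mm above the rim; above it a ramp leans outward up to the hook's end, 29.5 mm above the rim and 53 mm from the centre
- hook_foot_b (a point): the same under the hook at the -y end. A cover set down loosely rests on both ramps, its underside about 21 mm above the rim; pressed in the middle it moves down against roughly 7 to 12 N in all, clicks under both barbs as it meets the rim, and then stands firm: the rubber gives 9 N per mm, 3 mm at most
- cover_end_a (a point): point on the cover's underside at the bottom of its +y notch, 50 mm from the origin
- cover_end_b (a point): the same at its -y notch
- hook_a (a joint): outward bend of the hook at the box's +y end, rad: 0 relaxed, about 0.14 while the cover's edge passes the barb, back to 0 after the click
- hook_b (a joint): the same for the hook at the box's -y end
- offcut_4: bystander: pine offcut 28 x 70 x 28 mm lying about 9 cm behind the box; origin at the centre of its underside
- pliers: bystander: pliers 53 x 166 x 19 mm lying crosswise about 10 cm in front of the cover; origin at the centre of the underside

How it is judged:
On the way, in this order (a step that is already met when the one before it is completed fails the run):
1. the cover is lifted clear of the bench (height (world z) of cover above 0.065 m), for 0.1 s.
2. both ends of the cover are under their hooks and both hooks have sprung back (z of each of cover_end_a, cover_end_b in the frame of box below 0.056 m and horizontal distance between cover and box below 0.007 m and angle between the y axis of cover and the y axis of box, either way round below 0.12 rad and value of joint each of hook_a, hook_b below 0.03 rad), for 0.2 s.
At the end, for the whole second after the job is handed in: The cover lies level (within 0.05 rad) and at rest on the box under both hooks: both ends no higher than 56 mm above the bench, centred within 7 mm and lined up within 0.12 rad (either way round), both hooks sprung back (bend under 0.03 rad) (all of step 2 and angle between cover's own z axis and vertical below 0.05 rad and linear speed of cover below 0.02 m/s); the robot touches nothing.
It fails at once if more than 30 N of push between cover and box (contact force between cover and box above 30 N).
It fails at once if more than 30 N of push by the robot itself on the box (contact force between any of the fingers, the arm and box above 30 N).
It fails at once if the offcut or the pliers were moved by more than 4 cm (distance of any of offcut_4, pliers from where it was at the start of the episode above 0.04 m).
It also fails if it takes over 42 s, if anything falls off the work surface, if the arm or the gripper's body presses on something with over 40 N, if the wrist force passes 120 N, or if a joint passes its speed limit or range.

## Robot

A 6-joint arm with a two-finger parallel gripper is mounted at the origin on the work surface; the furniture and walls round the work are solid. World frame = base frame: x ahead of the robot, y to its left, z up, the work surface at z = 0. Lengths are in m, angles in rad, forces in N, time in s.
With the tool pointing down it reaches from about 0.325 to 1 m from the base axis. Payload 5.1 kg.
Tool frame: the origin (TCP) lies at the very end of the fingers, on their centre line; the grasp point (between the pads) lies 19 mm behind it; z points along the fingers, y is the line along which they close (so a half turn about z gives the same grasp; the last joint's range is limited). The gripper opens to 85 mm and grips with 20 to 120 N. Pads are 22 mm wide; open, the fingers measure 114 mm over their backs; the gripper's body (76 mm by 85 mm) begins 54 mm behind the grasp point. The pads swing forward as they close: fully open they stand 13 mm farther back than shut.
Start: joints at [1.085, 0.124, 1.65, -0, 1.367, -0.083], TCP at [0.255, 0.598, 0.231] pointing down, gripper open.
Joint ranges: [-2.61, 2.61], [-1.02, 2.33], [0.03, 2.71], [-1.35, 4.49], [0.32, 2.68], [-2.91, 2.91]. Speed limits (rad/s): [2.57, 2.57, 3.14, 3.14, 3.14, 3.14].

## Interface

Orientations are given as a rotation vector (axis times angle).
In Python, from workcell import bot, eoat, planner, imaging, finish_job, sensors gives the robot as it stands. Calls block until the motion is done:
- bot.reach(position, orientation): joint-space move of the TCP to a pose.
- bot.move_l(position, ori=None, max_speed=0.15, until_force=None): straight line of the TCP; ori=None keeps the orientation; max_speed is the mean speed in m/s. With until_force (N) it stops when the force on the tool has changed by that much, and returns True; else False.
- bot.set_joints(angles): joint-space move.
- eoat.command_gripper(opening, effort=None): finger opening in m; effort is the grip in N (None keeps the last); returns when the fingers have stopped.
- bot.hold(seconds).
- planner.solve_ik(position, orientation): joint angles nearest the present ones, or None.
- imaging.snapshot(name): name is "scene" or "top" or "wrist"; returns a dict with "img" (400x640x3 uint8, blue, green, red), "intrinsics" (3x3 intrinsics, pixels), "distortion" ([k1, k2, p1, p2, k3] as OpenCV has them; the pictures are not rectified), "camera_from_world" (4x4, takes a point from world to camera coordinates). Camera axes: x right, y down, z forward; pixel columns grow to the right and rows downward; lengths in m; the calibration is good to about 2 mm. A picture is of the moment at which its call begins. There is no depth.
A pose or a line that the arm cannot do raises bot.IKError and nothing moves.
- finish_job(): hands the job in; it is judged then, once.
Readings, each from a call of its own:
- sensors.current_t(): time.
- sensors.current_joints(): joint angles.
- sensors.current_qvel(): joint speeds.
- sensors.current_joint_efforts(): joint torques, N m.
- sensors.current_eef_pos(): TCP position.
- sensors.current_orientation(): TCP orientation.
- sensors.current_contact_force(): force on the tool from outside, world axes, zero at the start.
- sensors.current_ft_torque(): the same for the moment, N m.
- sensors.current_width(): finger opening in m.
- sensors.current_grasp_force(): force on a finger pad.
Only numpy, scipy, OpenCV 4.12 (cv2) and the standard library are available. Lean on these libraries where they do the work, as an engineer would, in place of code of your own. Each camera call takes 0.05 s, during which the arm holds its last target. There are 200 camera calls.

## Working session

There is one attempt and no reset: what is moved stays moved. The work goes in short steps, each a Python script; the robot and the scene stay as the last script left them, time stands still between calls to the robot, and variables do not carry over. Pictures are saved under pics/ and viewed, at most 10 in all, crops included, and the job is handed in when it is done.

```bash
mkdir -p pics; ls; cat > h.py <<'E'
import numpy as np, cv2
from workcell import bot, eoat, planner, imaging, finish_job, sensors
def ray(s,uv):
    K=np.array(s["intrinsics"],float);D=np.array(s["distortion"],float);T=np.array(s["camera_from_world"])
    p=cv2.undistortPoints(np.array(uv,float).reshape(-1,1,2),K,D).reshape(-1,2)
    d=np.c_[p,np.ones(len(p))]@T[:3,:3]; c=-T[:3,:3].T@T[:3,3]
    return c,d
def onz(s,uv,z):
    c,d=ray(s,uv); return c+d*((z-c[2])/d[:,2])[:,None]
def proj(s,P):
    T=np.array(s["camera_from_world"])
    return cv2.projectPoints(np.array(P,float).reshape(-1,1,3),cv2.Rodrigues(T[:3,:3])[0],T[:3,3],np.array(s["intrinsics"],float),np.array(s["distortion"],float))[0].reshape(-1,2)
def snap(n,f):
    s=imaging.snapshot(n); cv2.imwrite(f"pics/{f}.png",s["img"]); np.save(f"pics/{f}.npy",s,allow_pickle=True); return s
def load(f): return np.load(f"pics/{f}.npy",allow_pickle=True).item()
E
python3 - <<'E'
from h import *
for n in("top","scene"):
    s=snap(n,n+"0"); c,_=ray(s,[[320,200]]); print(n,c,onz(s,[[320,200],[420,200],[320,100]],0))
print(sensors.current_orientation(),sensors.current_t())
E
```

```text
pics
top [ 0.4321326  -0.07524838  0.8771558 ] [[ 0.50593388 -0.08381986  0.        ]
 [ 0.50629943 -0.29196301  0.        ]
 [ 0.71924627 -0.08363711  0.        ]]
scene [-0.01754458  0.46127208  0.41597215] [[ 0.60188151 -0.17640365  0.        ]
 [ 0.4445084  -0.33144857  0.        ]
 [ 1.30222613 -0.89554162  0.        ]]
[-6.28390369e-01 -3.07754285e+00  2.85828300e-03] 0.1
```

View pics/top0.png

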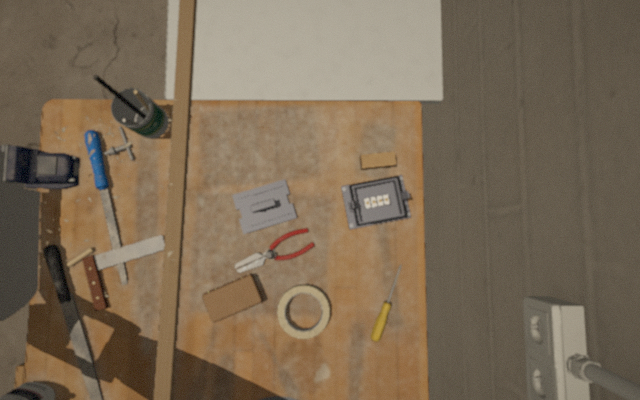

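View pics/scene0.png

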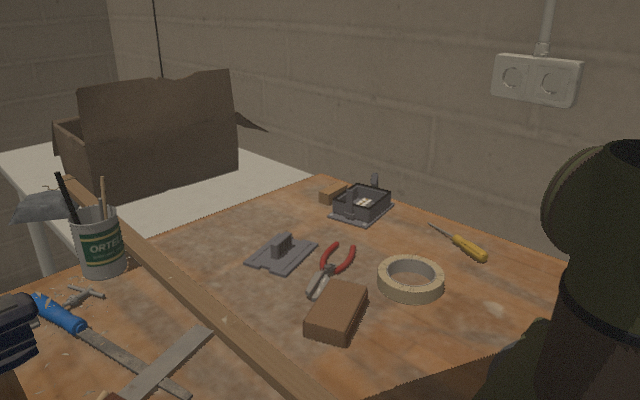

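The top view shows the cover around pixel (265,206) and the box around (377,202), with hooks at about (350,203) and (405,195). The rib's dark shadow is at (266,207). In the scene view, the beam at the left and the pliers in front are both clear of the path. Next I'll go above each of them for a close look.

```bash
cat >> h.py <<'E'
from scipy.spatial.transform import Rotation as R
def down(ydir):
    """tool-down rotvec with tool y along +-ydir, whichever is nearer the present wrist"""
    best=None
    for sg in(1,-1):
        y=np.array([*(sg*np.array(ydir[:2])),0.]);y/=np.linalg.norm(y)
        z=np.array([0,0,-1.]);x=np.cross(y,z)
        r=R.from_matrix(np.c_[x,y,z]).as_rotvec()
        a=(R.from_rotvec(sensors.current_orientation()).inv()*R.from_rotvec(r)).magnitude()
        if best is None or a<best[0]:best=(a,r)
    return best[1]
E
python3 - <<'E'
from h import *
s=load("top0")
c=onz(s,[[235,193],[289,180],[297,217],[241,231]],.006); print(c,c.mean(0))
b=onz(s,[[343,187],[403,176],[411,220],[350,228]],.006); print(b,b.mean(0))
C=c.mean(0);B=b.mean(0)
yc=c[0]-c[1]+c[3]-c[2]; print(np.degrees(np.arctan2(yc[1],yc[0])))
eoat.command_gripper(0.045,40)
bot.reach([*B[:2],.26],down([1,.15])); w=snap("wrist","wb")
print(sensors.current_t(),sensors.current_joints(),sensors.current_eef_pos())
bot.reach([*C[:2],.22],down([yc[1],-yc[0]])); w=snap("wrist","wc")
print(sensors.current_t(),sensors.current_joints(),sensors.current_eef_pos())
E
```

```text
[[ 0.5196443   0.09179574  0.006     ]
 [ 0.5469539  -0.01941577  0.006     ]
 [ 0.47024631 -0.0364606   0.006     ]
 [ 0.44145491  0.07798108  0.006     ]] [0.49457486 0.02847511 0.006     ]
[[ 0.53255499 -0.13142152  0.006     ]
 [ 0.55578638 -0.2562319   0.006     ]
 [ 0.46445476 -0.27107725  0.006     ]
 [ 0.44781915 -0.1454368   0.006     ]] [ 0.50015382 -0.20104187  0.006     ]
103.96158833935596
3.5667 [-4.80682612e-01 -1.39672953e-01  1.86407117e+00  1.10697316e-04
  1.41722513e+00 -6.30670663e-01] [ 0.50041549 -0.20047181  0.2599901 ]
4.5417 [-5.25189301e-02 -2.18828635e-01  1.99881576e+00 -4.70725403e-04
  1.36064572e+00 -2.94906910e-01] [0.49511075 0.02752038 0.22051436]
```

View pics/wb.png

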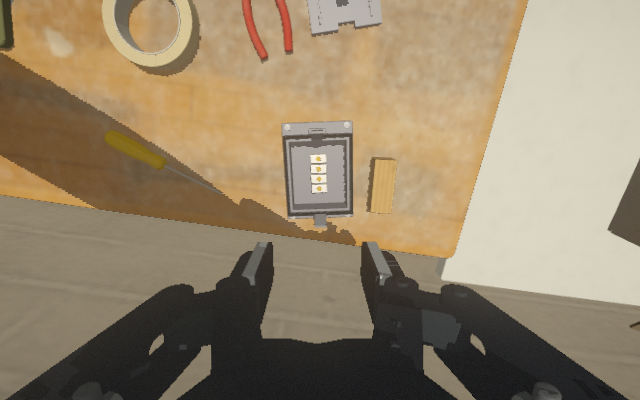

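View pics/wc.png

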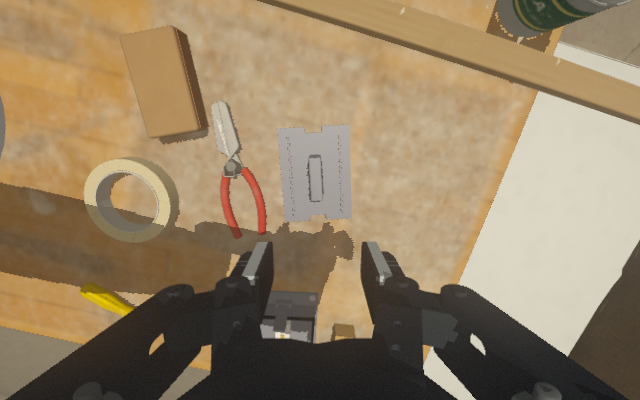

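The wrist view of the box shows the foot at about (282–353, 121–220), with hooks at (317,131) and (320,220). The wrist view of the cover shows its corners at about (278,128), (349,125), (351,218) and (285,222), and the rib at (316,178). I'll enlarge both, and run a mask on the cover.

```bash
python3 - <<'E'
from h import *
a=load("wb")["img"][105:245,265:365];b=load("wc")["img"][110:250,265:365]
cv2.imwrite("pics/crop.png",np.hstack([cv2.resize(i,None,fx=4,fy=4,interpolation=cv2.INTER_CUBIC) for i in(a,b)]))
s=load("wc");hsv=cv2.cvtColor(s["img"],cv2.COLOR_BGR2HSV)
m=((hsv[...,1]<60)&(hsv[...,2]>80)).astype(np.uint8);m[:, :262]=0;m[:,370:]=0;m[240:]=0;m[:110]=0
m=cv2.morphologyEx(m,cv2.MORPH_CLOSE,np.ones((3,3)))
k=max(cv2.findContours(m,0,2)[0],key=cv2.contourArea);print(cv2.contourArea(k))
P=onz(s,k.reshape(-1,2),.006)[:,:2]
r=cv2.minAreaRect((P*1000).astype(np.float32));print(r)
E
```

```text
6237.5
((492.392822265625, 31.6663818359375), (84.68807220458984, 114.51509857177734), 17.094078063964844)
```

View pics/crop.png

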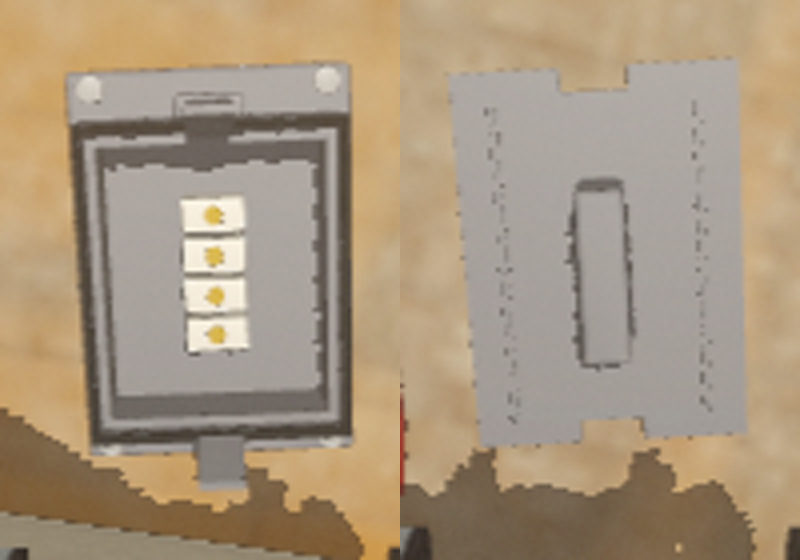

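The crop shows all four foot corners of the box and the dark seal edge of the rim. The cover mask fits 84.7x114.5 mm, so that measurement is good. Next I'll compute the box pose and rim height, then grasp and lift.

```bash
python3 - <<'E'
from h import *
s=load("wb"); f=lambda a:np.array(a)/4+[265,105]-.4
F=onz(s,f([[66,72],[351,63],[354,445],[92,455]]),.006)
L=lambda F:[round(float(np.linalg.norm(F[i]-F[(i+1)%4])*1e3),1) for i in range(4)]
A=lambda F:np.degrees(np.arctan2(*((F[0]-F[3]+F[1]-F[2])[[1,0]])))-90
print("foot",F[:,:2],F.mean(0),L(F),A(F))
for z in(.038,.042,.046,.05,.054):
    Q=onz(s,f([[72,120],[351,112],[352,432],[92,445]]),z);print(z,Q.mean(0)[:2],L(Q),A(Q))
C=np.array([.4924,.0317]);a=np.radians(17.09)
o=down([np.cos(a),np.sin(a)])
bot.reach([*C,.08],o);bot.move_l([*C,.012],max_speed=.08,until_force=8)
print(sensors.current_eef_pos(),sensors.current_contact_force())
eoat.command_gripper(0.0,60);print(sensors.current_width(),sensors.current_grasp_force())
bot.move_l([*C,.15],max_speed=.12)
print(sensors.current_width(),sensors.current_contact_force(),sensors.current_t());snap("wrist","wl");snap("scene","sl");snap("top","tl")
cv2.imwrite("pics/lift.png",np.vstack([load("wl")["img"][100:400,120:520],load("sl")["img"][100:300,200:600]]))
E
```

```text
foot [[ 0.44567945 -0.14314527]
 [ 0.53533326 -0.12673175]
 [ 0.55959789 -0.25270588]
 [ 0.46995947 -0.27000275]] [ 0.50264252 -0.19814641  0.006     ] [91.1, 128.3, 91.3, 129.2] 10.86874090051856
0.038 [ 0.50265777 -0.19777461] [82.9, 99.5, 83.1, 101.5] 10.558578589482323
0.042 [ 0.50252014 -0.19705711] [82.0, 98.4, 82.2, 100.4] 10.558578589482323
0.046 [ 0.50238252 -0.1963396 ] [81.0, 97.3, 81.3, 99.3] 10.558578589482295
0.05 [ 0.50224489 -0.1956221 ] [80.1, 96.2, 80.4, 98.2] 10.55857858948228
0.054 [ 0.50210726 -0.1949046 ] [79.2, 95.1, 79.5, 97.1] 10.558578589482309
[0.49295993 0.03170018 0.01249372] [0.3648035  0.26321232 0.22206931]
0.012836327974756555 61.451332569122314
0.012448458578649312 [-0.28009607 -0.62744691 -1.24720815] 7.8417
```

View pics/lift.png

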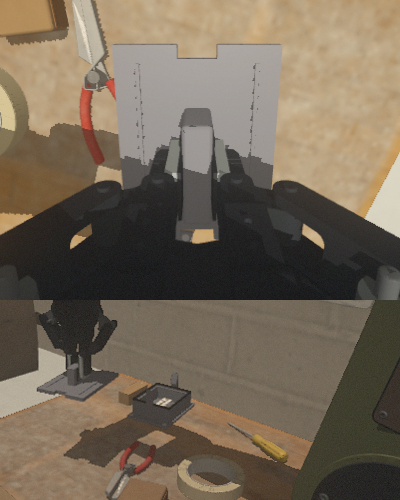

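The cover is held level by the rib and clear of the bench. Its front edge runs from (233,145) to (401,143) in the wrist image. I'll check its offset in the hand, cross-check the box position with the hooks and the top view, then move above the box.

```bash
python3 - <<'E'
from h import *
s=load("wl");tcp=sensors.current_eef_pos();a=np.radians(17.09);ux=np.array([np.cos(a),np.sin(a)]);uy=np.array([-ux[1],ux[0]])
P=onz(s,[[233,145],[401,143],[297,158],[336,158]],tcp[2]-.0122+.006)[:,:2]-tcp[:2]
print("inhand x,y",np.c_[P@ux,P@uy]*1e3)
b=np.array([.5026,-.198]);a=np.radians(10.7);vx=np.array([np.cos(a),np.sin(a)]);vy=np.array([-vx[1],vx[0]])
s=load("wb");f=lambda p:np.array(p)/4+[265,105]-.4
for z in(.068,.074,.08):
    Q=onz(s,f([[222,489],[222,440],[209,95],[207,135]]),z)[:,:2]-b;print(z,(np.c_[Q@vx,Q@vy]*1e3).round(1).tolist())
b3=[*b,0]
# top view: project predicted foot corners & compare with grey mask
s=load("top0");hsv=cv2.cvtColor(s["img"],cv2.COLOR_BGR2HSV)
m=(hsv[...,1]<75).astype(np.uint8);w=np.zeros_like(m);w[168:236,336:418]=1;m*=w
m=cv2.morphologyEx(m,cv2.MORPH_CLOSE,np.ones((3,3)))
k=max(cv2.findContours(m,0,2)[0],key=cv2.contourArea);r=cv2.minAreaRect((onz(s,k.reshape(-1,2),.006)[:,:2]*1e3).astype(np.float32));print("top",r)
m=(hsv[...,1]<60).astype(np.uint8);w[:]=0;w[170:238,228:303]=1;m*=w
k=max(cv2.findContours(cv2.morphologyEx(m,cv2.MORPH_CLOSE,np.ones((3,3))),0,2)[0],key=cv2.contourArea);r=cv2.minAreaRect((onz(s,k.reshape(-1,2),.006)[:,:2]*1e3).astype(np.float32));print("top cover",r)
o=down(vx);bot.reach([*b,.14],o);print(sensors.current_eef_pos(),sensors.current_t())
S=snap("scene","sh");T=snap("top","th")
print(proj(S,[*b,.06]))
u,v=proj(S,[*b,.08])[0].astype(int)
cv2.imwrite("pics/over.png",cv2.resize(S["img"][v-70:v+70,u-90:u+90],None,fx=4,fy=4,interpolation=cv2.INTER_CUBIC))
E
```

```text
inhand x,y [[-41.1286125   56.83046958]
 [ 41.04278835  57.8533846 ]
 [ -9.87011101  50.47076294]
 [  9.41056869  50.48602646]]
0.068 [[-0.5, -56.1], [0.0, -40.9], [-0.3, 57.4], [-1.2, 46.8]]
0.074 [[-0.5, -53.9], [0.0, -39.0], [-0.2, 57.5], [-1.2, 47.1]]
0.08 [[-0.5, -51.7], [0.0, -37.0], [-0.2, 57.7], [-1.1, 47.5]]
top ((502.3316955566406, -201.30184936523438), (92.28233337402344, 136.93582153320312), 10.46403694152832)
top cover ((492.45428466796875, 31.532684326171875), (86.90345001220703, 116.6847915649414), 17.517118453979492)
[ 0.50255296 -0.19722091  0.1397704 ] 8.9083
[[362.44916546 184.59878366]]
```

View pics/over.png

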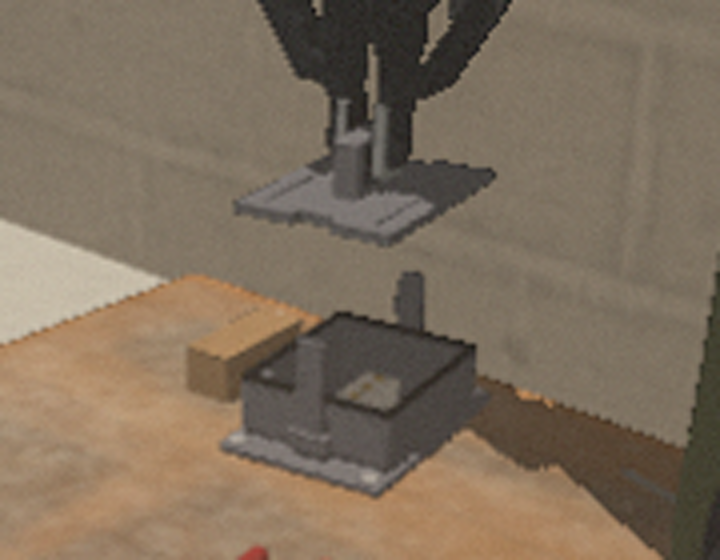

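The scene view shows the cover held level above the box, with its near notch in line with the near hook at crop (313,350). All estimates agree, so I'll press by feel.

```bash
python3 - <<'E'
from h import *
b=np.array([.5025,-.198]);f0=np.array(sensors.current_contact_force())
bot.move_l([*b,.105],max_speed=.06)
st=lambda t:print(t,np.round(sensors.current_eef_pos(),4),np.round(np.array(sensors.current_contact_force())-f0,1),round(sensors.current_width(),4),round(sensors.current_t(),2))
st("above")
r=bot.move_l([*b,.048],max_speed=.012,until_force=15);st(r)
S=snap("scene","sp");snap("top","tp");u,v=proj(S,[*b,.06])[0].astype(int)
cv2.imwrite("pics/press.png",cv2.resize(S["img"][v-60:v+60,u-80:u+80],None,fx=4,fy=4,interpolation=cv2.INTER_CUBIC))
E
```

```text
above [ 0.5026 -0.1981  0.105 ] [0.7 0.5 0.4] 0.0127 9.74
True [ 0.502  -0.1977  0.0509] [-2.7  1.8  8.6] 0.0125 13.93
```

View pics/press.png

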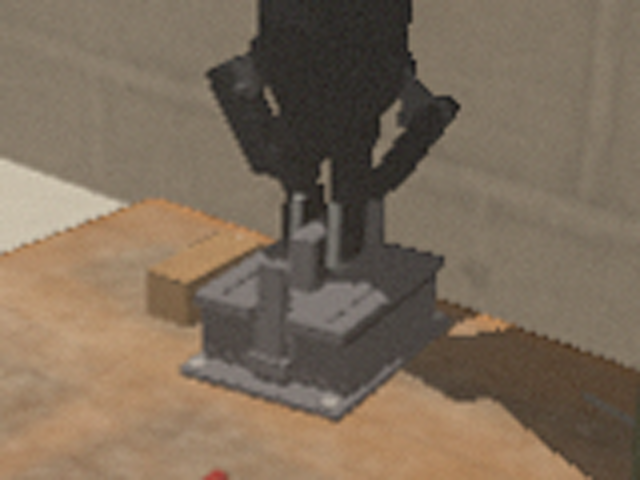

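The cover appears seated flush on the rim. I'll press slightly further to check that it stands firm, then let go.

```bash
python3 - <<'E'
from h import *
p=np.array(sensors.current_eef_pos())
st=lambda t:print(t,np.round(sensors.current_eef_pos(),4),np.round(sensors.current_contact_force(),1),round(sensors.current_t(),2))
st("pre")
r=bot.move_l([.5025,-.198,p[2]-.003],max_speed=.006,until_force=10);st(r)
bot.hold(.3);st("held")
eoat.command_gripper(.035);st("open")
bot.move_l([.5025,-.198,.16],max_speed=.1);st("up")
S=snap("scene","se");W=snap("wrist","we");u,v=proj(S,[.5025,-.198,.05])[0].astype(int)
cv2.imwrite("pics/end.png",np.vstack([cv2.resize(S["img"][v-35:v+40,u-50:u+50],(400,300),interpolation=cv2.INTER_CUBIC),cv2.resize(W["img"][60:285,170:470],(400,300))]))
E
```

```text
pre [ 0.502  -0.1977  0.051 ] [-1.6  2.   7.8] 14.03
True [ 0.502  -0.1977  0.0507] [-3.8  1.6  8.9] 14.43
held [ 0.502  -0.1977  0.0508] [-4.4  2.   9.3] 14.72
open [ 0.5017 -0.1976  0.0493] [ 0.3 -0.8 -0. ] 15.07
up [ 0.5019 -0.1978  0.159 ] [-0.2 -0.1 -0.2] 16.32
```

View pics/end.png

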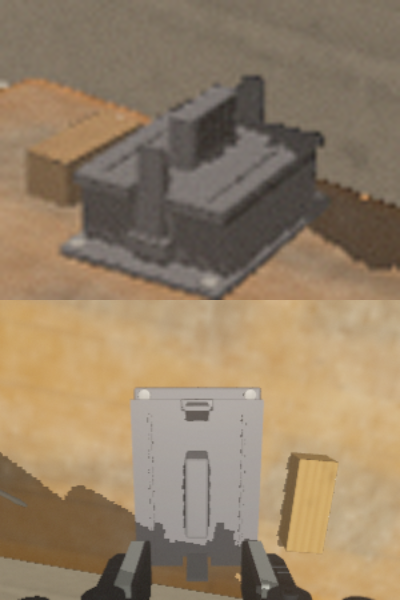

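The scene view shows the cover lying flat with its rim edges at crop points (78,180), (213,215) and (325,135). The near hook stands in its notch, and the gripper is clear. The pressing height put the underside at about 38.5 mm, which is only possible if it is home. One numeric check of levelness before handing in.

```bash
python3 - <<'E'
from h import *
S=load("se");W=load("we");a=np.radians(10.7);vx=np.array([np.cos(a),np.sin(a)]);vy=np.array([-vx[1],vx[0]]);b=np.array([.502,-.198])
u,v=proj(S,[.5025,-.198,.05])[0].astype(int)
for z in(.0445,.052):
    P=[[*(b+i*.042*vx+j*.057*vy),z] for i,j in((1,1),(-1,1),(-1,-1))]
    print(z,((proj(S,P)-[u-50,v-35])*4).round(),"wrist +y corners",((proj(W,P)-[170,60])*4/3+[0,300]).round().tolist())
    P=[[*(b+j*.053*vy),z+.0235] for j in(1,-1)];print("hook tops",((proj(S,P)-[u-50,v-35])*4).round().tolist())
E
```

```text
0.0445 [[ 73. 170.]
 [222. 211.]
 [324. 132.]] wrist +y corners [[263.0, 400.0], [130.0, 400.0], [137.0, 565.0]]
hook tops [[151.0, 143.0], [251.0, 76.0]]
0.052 [[ 73. 156.]
 [222. 197.]
 [325. 119.]] wrist +y corners [[265.0, 400.0], [128.0, 400.0], [135.0, 570.0]]
hook tops [[151.0, 129.0], [252.0, 63.0]]
```

```bash
python3 -c "
from h import *
print(finish_job())"
```

```text
the job is handed in; nothing more can be done
None
```

The cover is pressed home on the box: the last pictures show it level with both hooks upright, I saw about 9 N on the tool when I read it, the gripper is clear, and the job was handed in at about 16 s with no verdict returned.

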